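# Air the wardrobe's moisture canister: lid on, half a turn, hold

## Robot

A 6-joint arm with a two-finger parallel gripper is mounted at the origin on the work surface. World frame = base frame: x ahead of the robot, y to its left, z up, the work surface at z = 0. Lengths are in m, angles in rad, forces in N, time in s.
With the tool pointing down it reaches from about 0.225 to 0.875 m from the base axis. Payload 3.4 kg.
Tool frame: the origin (TCP) lies at the very end of the fingers, on their centre line; the grasp point (between the pads) lies behind it (manip.grasp_offset is the z of the grasp point in the tool frame, in m); z points along the fingers, y is the line along which they close (so a half turn about z gives the same grasp; the last joint's range is limited). The gripper opens to 85 mm and grips with 20 to 120 N. Pads are 22 mm wide; open, the fingers measure 114 mm over their backs; the gripper's body (76 mm by 85 mm) begins 54 mm behind the grasp point. The pads swing forward as they close: fully open they stand 13 mm farther back than shut.
Start: joints at [-1.416, 0.276, 1.505, -0, 1.361, -0.121], TCP at [0.157, -0.553, 0.231] pointing down, gripper open.
Joint ranges: [-2.89, 2.89], [-0.75, 2.08], [0.22, 2.7], [-1.18, 4.32], [0.11, 2.71], [-2.7, 2.7]. Speed limits (rad/s): [2.57, 2.57, 3.14, 3.14, 3.14, 3.14].

## Interface

Orientations are given as a unit quaternion [w, x, y, z].
In Python, from rig import manip gives the robot as it stands.
- The arm moves only by the shell command python3 -m pendant 'ROWS' [FORCE]. ROWS is JSON, a list of rows, each an object of numbers: "dx", "dy", "dz": the shift along the tool's x, y, z in m; "rx", "ry", "rz": the turn, a rotation vector about the tool's x, y, z in degrees; "hand": the finger opening in m, from 0 to 0.0854. In form: [{"dx": .., "dy": .., "dz": .., "rx": .., "ry": .., "rz": .., "hand": ..}, ...]. A call has 1 to 12 rows; each row shifts and turns the commanded pose from where the row before left it, along the tool's axes as they then stand; what a row does not reach is not made up. A row lasts 1/12 s, in which the tool goes at most 41.7 mm and 7.16 degrees, less where a joint would pass 70% of its speed; a pose out of reach is approached as far as the arm can. A call is refused whole if a number of a shift passes 0.0417 or a number of a turn 7.16, either way. A call with a gripper value outside its range is refused whole. The fingers move at their own pace and stop on an object; FORCE is the grip in N (left out, the last holds). Time passes only in rows, so rows that do not move let the fingers close. It gives the time, the measured TCP pose, the force, the opening and the grip force at its end, in the units of the state.
- manip.get_state(): the state, without advancing time (a new reading comes with each control period).
- manip.get_image(name): name is "side" or "top"; returns a dict with "frame" (384x512x3 uint8, red, green, blue), "fx", "fy", "cx", "cy" (pixels), "distortion" ([k1, k2, p1, p2, k3] as OpenCV has them; the pictures are not rectified), "position" and "attitude" of the camera in the world. Camera axes: x right, y up, looking along -z (the intrinsics and any distortion apply to the point x, -y, -z); pixel columns grow to the right and rows downward; lengths in m; the calibration is good to about 2 mm. A picture is of the moment at which its call begins. There is no depth.
- manip.sign_off(): hands the job in; it is judged then, once.
The state is a dict: "clock": time; "qpos": joint angles; "qd": joint speeds; "effort": joint torques, N m; "position": TCP position; "ee_rot": TCP orientation; "contact_force": force on the tool from outside, world axes, zero at the start; "moment": the same for the moment, N m; "width": finger opening in m; "gripper_force": force on a finger pad.
Only numpy, scipy, OpenCV 4.12 (cv2) and the standard library are available. Lean on these libraries where they do the work, as an engineer would, in place of code of your own. Each camera call takes 0.05 s, during which the arm holds its last target. There are 200 camera calls.

## Task

Lift the white lid with the orange T-bar off its two-pronged hanging stand and set it into the mouth of the blue moisture canister, lugs down through the two notches until the lid sits flush. Then twist it clockwise (seen from above) against its spring to the green half-way mark, short of the red mark where it locks, and finish while still gripping the lid and holding it there: do not let go, the spring would turn it back. Leave the brush, the tin and the jar where they are.

Things in the scene. Friction and masses are not known exactly. Their poses are not given: they have to be found in the camera images.
- lid: White lid, 140 g, hanging level at the start. Origin: centre of the underside of its disc (the face that seats); z up. Disc 84 mm wide, 10 mm thick (z 0 to 10 mm). Below it a hub, 48 mm diameter, 18 mm deep. A 13 mm stem joins the disc to the T-bar above. x runs through the two lugs (orange stripes on the disc show them), y along the T-bar. A half turn about z gives the same lid.
- lid_bar (a point): Centre of the lid's orange T-bar, 63 mm above the lid's origin, axes as the lid's. The bar is 84 mm long along y, 16 mm wide along x, 16 mm high, its underside 45 mm above the disc. Grip it at its middle from above, the fingers closing along x.
- lid_lugs (a point): Centre of the hub's lower end, 18 mm below the lid's origin. Two orange lugs stand out from the hub along the lid's +x and -x, to 34 mm from the axis, 14 mm wide, 9 mm high (undersides level with this point).
- stand: Fixed stand with two level aluminium prongs. Origin on the table, below the hanging lid's axis (lid within 3 mm of it); z up. Prongs 10 mm wide at y = -28 and +28 mm (46 mm free between), from a post at x = +100 mm (no higher than the prongs, cross bar there) to free ends at x = -20 mm. Foot 155 x 90 x 8 mm, x from -40 to +115 mm. The T-bar lies across the prongs along y.
- prongs (a point): Midway between the prongs, on the level of their upper faces, 200 mm above the table; axes as the stand's. Lips 10 mm high at x = -20 to -14 and +14 to +20 mm keep the T-bar (6 mm play). To free the lid lift it 15 to 30 mm (at 35 mm the disc meets the prongs from below), then draw it out along the stand's -x by 100 mm or more.
- mouth (a point): Centre of the mouth of the fixed blue canister (110 mm wide), on top of its 6 mm flange, 110 mm above the table, z up. Opening 54 mm in diameter, with notches along +x and -x, 18 mm wide, to 40 mm from the axis. Lid goes in x along x (either way round), its origin seats here. Rim marks: white at the notches, green 0.7 rad clockwise of them, red 1.4 rad. It does not turn.
- twist (a joint): Turn of the black sprung collar below the flange, rad, clockwise from above. 0 at rest; 0.7 green mark; stop 1.4 (red, lock). Its 18 mm pockets under the notches take the lugs and turn with them, lagging the lid by up to 0.08 rad; the flange then keeps the lid from lifting. Spring torque 0.06 N m at 0, 0.165 at 0.7: let go, it turns back.
- brush: Bystander: shoe brush lying bristles down, 165 by 54 by 42 mm, dark wood and black; origin at the centre of its underside, x along its length.
- tin: Bystander: round shoe polish tin, 76 mm across, 27 mm high, brass lid; origin at the centre of its underside.
- jar: Bystander: amber jar with a wooden cap, 60 mm across, 85 mm high; origin at the centre of its underside.
Things that resemble listed ones, but are neither listed nor needed, are in the scene too. What is shaped like the lid but pink or turquoise is not meant. There is more than one size of the stand; the one meant has the size given above.

How it is judged:
By the outcome, as a careful person would: the job done as asked, in the order asked, and still so for the second after the job is handed in, while the arm keeps its last pose, push and grip.
It also fails if it takes over 51 s, if anything falls off the work surface, if the arm or the gripper's body presses on something with over 40 N, if the wrist force passes 120 N, or if a joint passes its speed limit or range.

## Working session

There is one attempt and no reset: what is moved stays moved. The work goes in short steps, Python scripts to look and compute and a shell command to move; the robot and the scene stay as the last step left them, time stands still between calls to the robot, and variables do not carry over. Pictures are saved under pics/ and viewed, at most 10 in all, crops included, and the job is handed in when it is done.

```bash
ls; mkdir -p pics
python3 - <<'E'
from rig import manip
import cv2
print(manip.get_state(), manip.grasp_offset)
for n in("side","top"):
    d=manip.get_image(n); cv2.imwrite(f"pics/{n}0.png",d["frame"][:,:,::-1])
    print({k:v for k,v in d.items() if k!="frame"})
E
```

```text
pics
{'clock': 0.0, 'qpos': array([-1.41598466e+00,  2.76616300e-01,  1.50615643e+00, -3.94158660e-06,
        1.36070280e+00, -1.21020811e-01]), 'qd': array([ 3.37899034e-04, -1.14870247e-03,  3.66523699e-04,  2.97856064e-04,
       -6.48351101e-05, -2.93208215e-04]), 'effort': array([ 4.53495286e-04, -4.16774118e+01, -2.45813048e+01, -1.95232758e-05,
        1.10033015e-02, -5.31151784e-06]), 'position': array([ 0.15649822, -0.55273219,  0.23041829]), 'ee_rot': array([-9.41269772e-04,  9.90504125e-01,  1.37479789e-01, -1.78320160e-05]), 'contact_force': array([-0.27251216,  0.68645102, -0.28688686]), 'moment': array([-0.01264487,  0.02483985,  0.00901198]), 'gripper_force': 0.0, 'width': 0.08570639836362784} -0.0187
{'fx': 406.213013693037, 'fy': 406.213013693037, 'cx': 264.52545295676754, 'cy': 186.1626526606412, 'distortion': array([-0.13256859,  0.        ,  0.        ,  0.        ,  0.        ]), 'position': array([-0.00917568,  0.76174493,  0.92198298]), 'attitude': array([-0.31592013, -0.15097094,  0.37508089,  0.85832195])}
{'fx': 408.38576433639145, 'fy': 408.38576433639145, 'cx': 251.09866919288095, 'cy': 200.15218976499273, 'distortion': array([-0.12211063,  0.        ,  0.        ,  0.        ,  0.        ]), 'position': array([0.42017278, 0.12042653, 1.26345023]), 'attitude': array([-0.70481779, -0.04332224,  0.04503031,  0.70663098])}
```

View pics/side0.png

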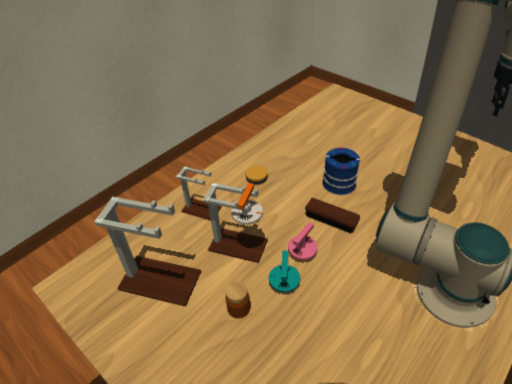

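View pics/top0.png

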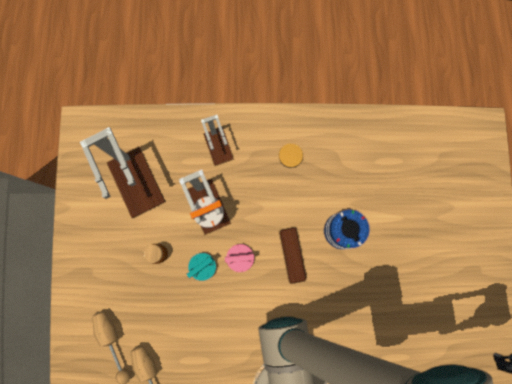

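Candidates:
- **Lids:** the white lid with the orange bar is at top (206,211) / side (246,196). The turquoise one is at top (202,266) / side (285,272), and the pink one at top (240,258) / side (303,243).
- **Stands:** large at top (125,170), middle with the lid at top (205,200), small at top (217,140).
- **Canister:** blue, at top (347,229) / side (341,170).

I choose the white/orange lid on the middle stand, and will check it in a crop.

```bash
cat > h.py <<'E'
import numpy as np, cv2
from rig import manip
from scipy.spatial.transform import Rotation as R
def rot(q): return R.from_quat([q[1],q[2],q[3],q[0]]).as_matrix()
def ray(d,uv):
    K=np.array([[d["fx"],0,d["cx"]],[0,d["fy"],d["cy"]],[0,0,1]])
    p=cv2.undistortPoints(np.array([[uv]],float),K,np.array(d["distortion"]))[0,0]
    v=rot(d["attitude"])@np.array([p[0],-p[1],-1]); return np.array(d["position"]),v/np.linalg.norm(v)
def plane(d,uv,z):
    o,v=ray(d,uv); return o+v*(z-o[2])/v[2]
def tri(a,ua,b,ub):
    o1,v1=ray(a,ua);o2,v2=ray(b,ub)
    s=np.linalg.lstsq(np.c_[v1,-v2],o2-o1,rcond=None)[0]
    p,q=o1+s[0]*v1,o2+s[1]*v2
    return (p+q)/2,np.linalg.norm(p-q)
def proj(d,P):
    K=np.array([[d["fx"],0,d["cx"]],[0,d["fy"],d["cy"]],[0,0,1]])
    c=rot(d["attitude"]).T@(np.array(P)-d["position"]); c=c*[1,-1,-1]
    return cv2.projectPoints(c.reshape(1,1,3),np.zeros(3),np.zeros(3),K,np.array(d["distortion"]))[0].ravel()
def blobs(d,lo,hi,box,minA=4):
    x0,y0,x1,y1=box
    m=cv2.inRange(cv2.cvtColor(d["frame"],cv2.COLOR_RGB2HSV),lo,hi)
    k=np.zeros_like(m);k[y0:y1,x0:x1]=m[y0:y1,x0:x1]
    n,l,s,c=cv2.connectedComponentsWithStats(k)
    out=[]
    for i in range(1,n):
        if s[i,4]>=minA:
            ys,xs=np.where(l==i); r=cv2.minAreaRect(np.c_[xs,ys].astype(np.float32))
            out.append((s[i,4],c[i],r))
    return sorted(out,key=lambda t:-t[0])
E
python3 - <<'E'
from h import *
S=manip.get_image("side");T=manip.get_image("top")
for n,d,b in(("side",S,(215,170,280,235)),("top",T,(175,165,240,240))):
    print(n)
    for a in blobs(d,(5,170,150),(14,255,255),b,3): print(a)
def crop(d,x,y,w): return cv2.resize(d["frame"][y:y+w*3//4,x:x+w,::-1],(400,300),interpolation=cv2.INTER_CUBIC)
im=np.vstack([np.hstack([crop(S,190,160,100),crop(T,165,165,80)]),np.hstack([crop(S,310,140,64),crop(T,315,205,64)])])
cv2.imwrite("pics/crop1.png",im)
E
```

```text
side
(np.int32(139), array([244.92805755, 194.23021583]), ((244.90000915527344, 194.20001220703125), (5.366563320159912, 24.59674644470215), 26.56505012512207))
top
(np.int32(183), array([205.16939891, 209.3715847 ]), ((205.20729064941406, 209.3658447265625), (6.285872459411621, 32.197635650634766), 65.224853515625))
```

View pics/crop1.png

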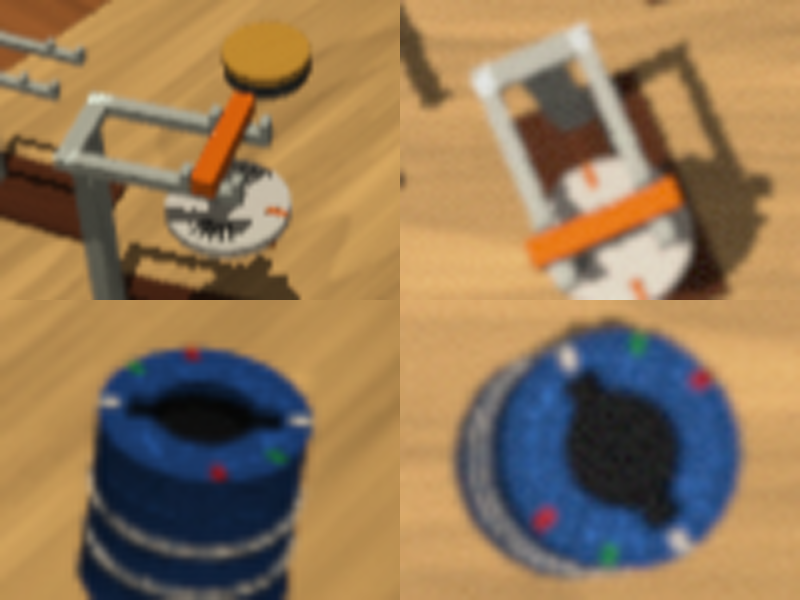

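The crop confirms the choice: the white disc with the orange T-bar hangs on the middle stand's prongs, bar at top (205,209) / side (245,194). The canister has white marks at top (342,214) and (360,244), with the green and red pairs clockwise of them.

```bash
cat >> h.py <<'E'
def up(d,k=6):
    e=dict(d); e["frame"]=cv2.resize(d["frame"],None,fx=k,fy=k,interpolation=cv2.INTER_CUBIC); return e
def ublobs(d,lo,hi,box,minA=2,k=6):
    # blobs on the enlarged picture, back in the pixels of the original
    o=[]
    for a,c,r in blobs(up(d,k),lo,hi,[b*k for b in box],minA*k*k):
        f=lambda p:(np.array(p)+.5)/k-.5
        o.append((a/k/k,f(c),f(cv2.boxPoints(r))))
    return o
def ends(b):  # mid points of the short sides
    l=np.linalg.norm(b[0]-b[1]),np.linalg.norm(b[1]-b[2])
    e=((b[0]+b[1])/2,(b[2]+b[3])/2) if l[0]<l[1] else ((b[1]+b[2])/2,(b[3]+b[0])/2)
    return sorted(e,key=lambda p:p[0])
E
python3 - <<'E'
from h import *
np.set_printoptions(precision=4,suppress=True)
S=manip.get_image("side");T=manip.get_image("top")
O=((4,150,130),(16,255,255))
s=ublobs(S,*O,(215,170,280,235));t=ublobs(T,*O,(175,165,240,240))
for x in s:print("s",x[0],x[1])
for x in t:print("t",x[0],x[1])
print("bar c",tri(S,s[0][1],T,t[0][1]))
es,et=ends(s[0][2]),ends(t[0][2]);print(es,et)
for a,b in((0,1),(1,0),(0,0),(1,1)): print(a,b,tri(S,es[a],T,et[b]))
pb=[plane(T,e,.216) for e in et]; print("plane",pb,np.linalg.norm(pb[0]-pb[1]))
P={}
for n,m in dict(W=((0,0,150),(179,90,255)),G=((45,90,60),(80,255,255)),R=((165,110,90),(179,255,255))).items():
    s=ublobs(S,*m,(320,145,366,186),1);t=ublobs(T,*m,(320,205,372,252),1)
    print(n,[(x[0],x[1]) for x in s],[(x[0],x[1],plane(T,x[1],.11)[:2],) for x in t])
E
```

```text
s 159.13888888888889 [244.9385 194.1717]
s 5.833333333333333 [230.7913 229.6516]
s 3.75 [258.7265 212.4241]
t 206.2222222222222 [205.0422 209.3835]
bar c (array([0.5298, 0.2381, 0.2137]), np.float64(0.003797593195975958))
[array([238.8987, 205.8265], dtype=float32), array([250.7521, 182.3278], dtype=float32)] [array([189.8617, 215.9596], dtype=float32), array([220.4184, 202.3789], dtype=float32)]
0 1 (array([0.5676, 0.2122, 0.1259]), np.float64(0.02701486950983613))
1 0 (array([0.4984, 0.2601, 0.289 ]), np.float64(0.01589269990142761))
0 0 (array([0.5131, 0.2776, 0.2129]), np.float64(0.004348988772912682))
1 1 (array([0.5472, 0.1978, 0.2164]), np.float64(0.0026666162766749196))
plane [array([0.5111, 0.2758, 0.216 ]), array([0.5462, 0.197 , 0.216 ])] 0.08621082516462507
W [(np.float64(1.1666666666666667), array([357.8651, 158.9087]))] [(np.float64(36.44444444444444), array([358.8718, 240.6397]), array([ 0.4485, -0.1884])), (np.float64(8.25), array([341.5295, 213.8886]), array([ 0.525 , -0.1405])), (np.float64(3.1666666666666665), array([360.6155, 212.5161]), array([ 0.5287, -0.1961])), (np.float64(2.138888888888889), array([333.1396, 214.4275]), array([ 0.5236, -0.1163]))]
G [(np.float64(1.638888888888889), array([331.0494, 150.1229])), (np.float64(1.4444444444444444), array([354.0385, 164.7276]))] [(np.float64(3.611111111111111), array([352.6474, 211.2051]), array([ 0.5326, -0.173 ])), (np.float64(3.472222222222222), array([347.9593, 245.6873]), array([ 0.4345, -0.1566]))]
R [(np.float64(2.972222222222222), array([344.454 , 167.2531])), (np.float64(1.8333333333333333), array([340.2778, 148.2828]))] [(np.float64(6.888888888888889), array([337.5766, 239.6284]), array([ 0.4518, -0.1272])), (np.float64(4.666666666666667), array([362.7083, 217.2341]), array([ 0.5151, -0.2017]))]
```

```bash
python3 -m pendant '[{"dx":0.0401,"dy":-0.0014,"dz":-0.005,"rz":-4},{"dx":0.0401,"dy":-0.0014,"dz":-0.005,"rz":-4},{"dx":0.0401,"dy":-0.0014,"dz":-0.005,"rz":-4},{"dx":0.0401,"dy":-0.0014,"dz":-0.005,"rz":-4},{"dx":0.0401,"dy":-0.0014,"dz":-0.005,"rz":-4},{"dx":0.0401,"dy":-0.0014,"dz":-0.005,"rz":-4},{"dx":0.0401,"dy":-0.0014,"dz":-0.005,"rz":-4},{"dx":0.0401,"dy":-0.0014,"dz":-0.005,"rz":-4},{"dx":0.0401,"dy":-0.0014,"dz":-0.005,"rz":-4},{"dx":0.0401,"dy":-0.0014,"dz":-0.005,"rz":-4},{"dx":0.0401,"dy":-0.0014,"dz":-0.005,"rz":-4},{"dx":0.0401,"dy":-0.0014,"dz":-0.005,"rz":-4}]'
python3 - <<'E'
from h import *
np.set_printoptions(precision=4,suppress=True)
from types import SimpleNamespace
S=manip.get_image("side");T=manip.get_image("top")
g=[tri(S,[331.0494,150.1229],T,[352.6474,211.2051]),tri(S,[354.0385,164.7276],T,[347.9593,245.6873]),tri(S,[344.454,167.2531],T,[337.5766,239.6284]),tri(S,[340.2778,148.2828],T,[362.7083,217.2341])]
for x in g: print(x)
print("mouth",np.mean([x[0] for x in g],0))
# lid stripes on disc at z .155 : side view
a,b=plane(S,[230.7913,229.6516],.155),plane(S,[258.7265,212.4241],.155);print("stripes",a,b)
E
```

```text
(array([ 0.5338, -0.1717,  0.1114]), np.float64(0.0033784853719924287))
(array([ 0.4358, -0.1555,  0.111 ]), np.float64(0.003225312245501115))
(array([ 0.4531, -0.1264,  0.1101]), np.float64(0.0028980058923474177))
(array([ 0.5165, -0.2006,  0.1106]), np.float64(0.003399152270172319))
mouth [ 0.4848 -0.1635  0.1108]
stripes [0.515  0.3139 0.155 ] [0.5009 0.2236 0.155 ]invalid input
```

```bash
python3 -m pendant '[{"dx":0.04,"dy":-0.0014,"dz":-0.005,"rx":0,"ry":0,"rz":-4.0,"hand":0.085}]'; python3 -m pendant --help|head
```

```text
clock: 0.48
position: [0.1895, -0.543, 0.2353]
ee_rot: [-0.0, 0.986, 0.169, -0.003]
contact_force: [0.6, -0.2, -0.4]
width: 0.0847
gripper_force: 0.0invalid input: not JSON, or not a number
```

```bash
python3 -m pendant '[{"dx":0.04,"dy":-0.0014,"dz":-0.005,"rx":0,"ry":0,"rz":-4.0,"hand":0.085},{"dx":0.04,"dy":-0.0014,"dz":-0.005,"rx":0,"ry":0,"rz":-4.0,"hand":0.085},{"dx":0.04,"dy":-0.0014,"dz":-0.005,"rx":0,"ry":0,"rz":-4.0,"hand":0.085},{"dx":0.04,"dy":-0.0014,"dz":-0.005,"rx":0,"ry":0,"rz":-4.0,"hand":0.085},{"dx":0.04,"dy":-0.0014,"dz":-0.005,"rx":0,"ry":0,"rz":-4.0,"hand":0.085},{"dx":0.04,"dy":-0.0014,"dz":-0.005,"rx":0,"ry":0,"rz":-4.0,"hand":0.085},{"dx":0.04,"dy":-0.0014,"dz":-0.005,"rx":0,"ry":0,"rz":-4.0,"hand":0.085},{"dx":0.04,"dy":-0.0014,"dz":-0.005,"rx":0,"ry":0,"rz":-4.0,"hand":0.085},{"dx":0.04,"dy":-0.0014,"dz":-0.005,"rx":0,"ry":0,"rz":-4.0,"hand":0.085},{"dx":0.04,"dy":-0.0014,"dz":-0.005,"rx":0,"ry":0,"rz":-4.0,"hand":0.085},{"dx":0.04,"dy":-0.0014,"dz":-0.005,"rx":0,"ry":0,"rz":-4.0,"hand":0.085},{"dx":0.04,"dy":-0.0014,"dz":-0.005,"rx":0,"ry":0,"rz":-4.0,"hand":0.085}]' && python3 -m pendant '[{"dx":0.04,"dy":-0.0014,"dz":-0.005,"rx":0,"ry":0,"rz":-4.0,"hand":0.085},{"dx":0.04,"dy":-0.0014,"dz":-0.005,"rx":0,"ry":0,"rz":-4.0,"hand":0.085},{"dx":0.04,"dy":-0.0014,"dz":-0.005,"rx":0,"ry":0,"rz":-4.0,"hand":0.085},{"dx":0.04,"dy":-0.0014,"dz":-0.005,"rx":0,"ry":0,"rz":-4.0,"hand":0.085},{"dx":0.04,"dy":-0.0014,"dz":-0.005,"rx":0,"ry":0,"rz":-4.0,"hand":0.085},{"dx":0.04,"dy":-0.0014,"dz":-0.005,"rx":0,"ry":0,"rz":-4.0,"hand":0.085},{"dx":0.04,"dy":-0.0014,"dz":-0.005,"rx":0,"ry":0,"rz":-4.0,"hand":0.085},{"dx":0.04,"dy":-0.0014,"dz":-0.005,"rx":0,"ry":0,"rz":-4.0,"hand":0.085},{"dx":0.0,"dy":0.0,"dz":0.0,"rx":0,"ry":0,"rz":0.0,"hand":0.085},{"dx":0.0,"dy":0.0,"dz":0.0,"rx":0,"ry":0,"rz":0.0,"hand":0.085}]'
cat >> h.py <<'E'
def plan(x,y,z,yaw):
    "shift in tool axes, turn rz (deg) to put TCP at x,y,z with tool y at world angle yaw (mod 180)"
    s=manip.get_state();M=rot(s["ee_rot"]);e=M.T@(np.array([x,y,z])-s["position"])
    a=np.degrees(np.arctan2(M[1,1],M[0,1]));t=(yaw-a+90)%180-90
    tilt=np.degrees(M.T@np.cross(M[:,2],[0,0,-1]))
    print("clock %.2f"%s["clock"],"pos",s["position"].round(4),"yaw %.2f"%a,"shift",e.round(4),"rz %.2f"%-t,"tilt",tilt.round(2),"q6 %.2f"%s["qpos"][5],"F",s["contact_force"].round(1),"M",s["moment"].round(3),"w %.4f g %.1f"%(s["width"],s["gripper_force"]))
E
python3 -c "
from h import *
plan(.530,.237,.30,24)"
```

```text
clock: 1.48
position: [0.5325, -0.2165, 0.2965]
ee_rot: [0.0, 0.829, 0.559, 0.0]
contact_force: [1.2, -0.6, 0.3]
width: 0.085
gripper_force: 0.0
clock: 2.32
position: [0.5651, 0.0983, 0.3367]
ee_rot: [0.0, 0.643, 0.766, 0.0]
contact_force: [0.1, -0.6, 0.3]
width: 0.0848
gripper_force: 0.0
clock 2.32 pos [0.5651 0.0983 0.3367] yaw 10.02 shift [ 0.1427 -0.0105  0.0367] rz -13.98 tilt [0.05 0.01 0.  ] q6 -0.12 F [ 0.1 -0.6  0.3] M [0.023 0.    0.038] w 0.0848 g 0.0
```

```bash
python3 -m pendant '[{"dx":0.0357,"dy":-0.0026,"dz":0.005,"rx":0,"ry":0,"rz":0,"hand":0.085},{"dx":0.0357,"dy":-0.0026,"dz":0.005,"rx":0,"ry":0,"rz":0,"hand":0.085},{"dx":0.0357,"dy":-0.0026,"dz":0.005,"rx":0,"ry":0,"rz":0,"hand":0.085},{"dx":0.0357,"dy":-0.0026,"dz":0.005,"rx":0,"ry":0,"rz":0,"hand":0.085},{"dx":0,"dy":0,"dz":0.03,"rx":0,"ry":0,"rz":-7.0,"hand":0.085},{"dx":0,"dy":0,"dz":0.025,"rx":0,"ry":0,"rz":-7.0,"hand":0.085},{"dx":0,"dy":0,"dz":0,"rx":0,"ry":0,"rz":0,"hand":0.085},{"dx":0,"dy":0,"dz":0,"rx":0,"ry":0,"rz":0,"hand":0.085}]'
python3 - <<'E'
from h import *
plan(.5295,.237,.190,24)
S=manip.get_image("side");T=manip.get_image("top")
f=lambda d,x,y:cv2.resize(d["frame"][y:y+90,x:x+90,::-1],(400,400),interpolation=cv2.INTER_CUBIC)
cv2.imwrite("pics/c2.png",np.hstack([f(S,200,150),f(T,160,165)]))
E
```

```text
clock: 2.98
position: [0.5306, 0.2337, 0.2601]
ee_rot: [-0.001, 0.548, 0.836, -0.002]
contact_force: [0.3, 0.6, -0.2]
width: 0.0852
gripper_force: 0.0
clock 2.98 pos [0.5306 0.2337 0.2601] yaw 23.53 shift [0.0035 0.0006 0.0701] rz -0.47 tilt [-0.2   0.02  0.  ] q6 -0.12 F [ 0.3  0.6 -0.2] M [-0.015  0.018  0.006] w 0.0852 g 0.0
```

View pics/c2.png

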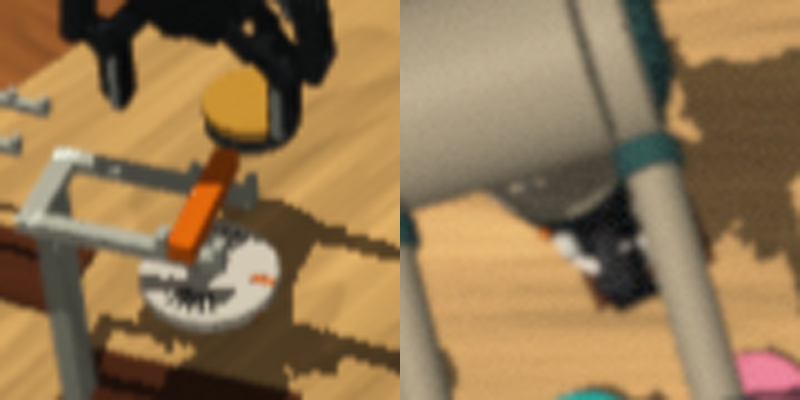

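The side crop shows the fingers straddling the bar (tips at about crop (118,100) and (280,140), bar mid (205,205)). The top view is mostly hidden by the arm. The line-up looks right, so I descend and grip.

```bash
python3 -m pendant '[{"dx":0.0035,"dy":0,"dz":0.02,"rx":0,"ry":0,"rz":-0.5,"hand":0.085},{"dx":0,"dy":0,"dz":0.025,"rx":0,"ry":0,"rz":0,"hand":0.085},{"dx":0,"dy":0,"dz":0.025,"rx":0,"ry":0,"rz":0,"hand":0.085},{"dx":0,"dy":0,"dz":0,"rx":0,"ry":0,"rz":0,"hand":0.04},{"dx":0,"dy":0,"dz":0,"rx":0,"ry":0,"rz":0,"hand":0.0},{"dx":0,"dy":0,"dz":0,"rx":0,"ry":0,"rz":0,"hand":0.0},{"dx":0,"dy":0,"dz":0,"rx":0,"ry":0,"rz":0,"hand":0.0},{"dx":0,"dy":0,"dz":0,"rx":0,"ry":0,"rz":0,"hand":0.0},{"dx":0,"dy":0,"dz":0,"rx":0,"ry":0,"rz":0,"hand":0.0},{"dx":0,"dy":0,"dz":0,"rx":0,"ry":0,"rz":0,"hand":0.0}]' 60
python3 -c "
from h import *
plan(.5295,.237,.190,24)"
```

```text
clock: 3.92
position: [0.5305, 0.2385, 0.1931]
ee_rot: [0.001, 0.542, 0.84, 0.001]
contact_force: [0.6, -1.1, 6.7]
width: 0.0149
gripper_force: 59.6
clock 3.92 pos [0.5305 0.2385 0.1931] yaw 24.29 shift [-0.001  -0.0015  0.0031] rz 0.29 tilt [0.19 0.04 0.  ] q6 -0.12 F [ 0.6 -1.1  6.7] M [-0.095  0.094 -0.01 ] w 0.0149 g 59.6
```

```bash
python3 -m pendant '[{"dx":0,"dy":0,"dz":-0.005,"rx":0,"ry":0,"rz":0,"hand":0.0},{"dx":0,"dy":0,"dz":-0.008,"rx":0,"ry":0,"rz":0,"hand":0.0},{"dx":0,"dy":0,"dz":-0.008,"rx":0,"ry":0,"rz":0,"hand":0.0},{"dx":0,"dy":0,"dz":0,"rx":0,"ry":0,"rz":0,"hand":0.0},{"dx":0,"dy":0,"dz":0,"rx":0,"ry":0,"rz":0,"hand":0.0}]' 80
python3 -c "
from h import *
plan(.5295-.11*.9135,.237-.11*.407,.212,24)"
```

```text
clock: 4.33
position: [0.5298, 0.2384, 0.2129]
ee_rot: [0.0, 0.542, 0.84, 0.0]
contact_force: [-0.9, 0.1, -2.1]
width: 0.0148
gripper_force: 78.3
clock 4.33 pos [0.5298 0.2384 0.2129] yaw 24.31 shift [-0.0006 -0.1108  0.0008] rz 0.31 tilt [0.07 0.01 0.  ] q6 -0.12 F [-0.9  0.1 -2.1] M [0.014 0.012 0.012] w 0.0148 g 78.3
```

```bash
python3 -m pendant '[{"dx":0,"dy":-0.015,"dz":0,"rx":0,"ry":0,"rz":0,"hand":0.0},{"dx":0,"dy":-0.025,"dz":0,"rx":0,"ry":0,"rz":0,"hand":0.0},{"dx":0,"dy":-0.03,"dz":0,"rx":0,"ry":0,"rz":0,"hand":0.0},{"dx":0,"dy":-0.03,"dz":0,"rx":0,"ry":0,"rz":0,"hand":0.0},{"dx":0,"dy":-0.03,"dz":0,"rx":0,"ry":0,"rz":0,"hand":0.0},{"dx":0,"dy":0,"dz":-0.03,"rx":0,"ry":0,"rz":0,"hand":0.0},{"dx":0,"dy":0,"dz":0,"rx":0,"ry":0,"rz":0,"hand":0.0}]'
python3 - <<'E'
from h import *
plan(.4842,-.164,.260,30.5)
S=manip.get_image("side");T=manip.get_image("top")
f=lambda d,x,y:cv2.resize(d["frame"][y:y+150,x:x+150,::-1],(400,400),interpolation=cv2.INTER_CUBIC)
cv2.imwrite("pics/c3.png",np.hstack([f(S,200,130),f(T,150,150)]))
E
```

```text
clock: 4.92
position: [0.4082, 0.1839, 0.2434]
ee_rot: [-0.0, 0.542, 0.84, -0.0]
contact_force: [2.3, 0.3, 0.0]
width: 0.0146
gripper_force: 78.7
clock 4.92 pos [0.4082 0.1839 0.2434] yaw 24.30 shift [-0.3484 -0.0739 -0.0166] rz -6.20 tilt [-0.01  0.    0.  ] q6 -0.16 F [2.3 0.3 0. ] M [ 0.063 -0.16   0.03 ] w 0.0146 g 78.7
```

View pics/c3.png

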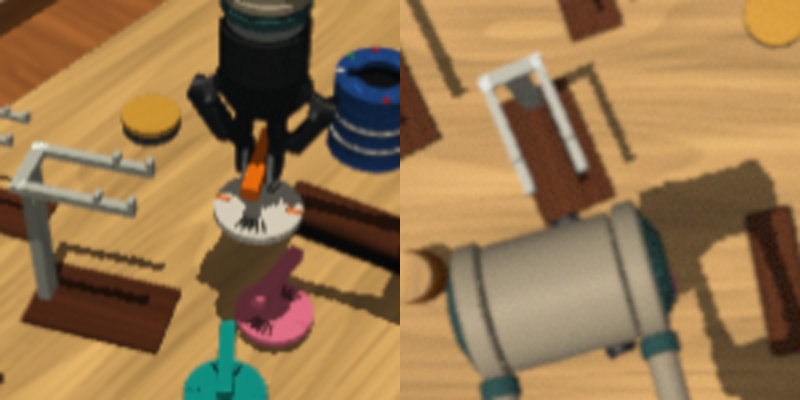

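The lid is free of the stand and level in the grip (side crop: disc at (258,210), bar at (255,170)). The stand is unmoved. Next I carry it over the mouth.

```bash
python3 -m pendant '[{"dx":-0.03,"dy":-0.0062,"dz":-0.0017,"rx":0,"ry":0,"rz":0,"hand":0.0},{"dx":-0.0387,"dy":-0.0082,"dz":-0.0018,"rx":0,"ry":0,"rz":0,"hand":0.0},{"dx":-0.0387,"dy":-0.0082,"dz":-0.0018,"rx":0,"ry":0,"rz":0,"hand":0.0},{"dx":-0.0387,"dy":-0.0082,"dz":-0.0018,"rx":0,"ry":0,"rz":0,"hand":0.0},{"dx":-0.0387,"dy":-0.0082,"dz":-0.0018,"rx":0,"ry":0,"rz":0,"hand":0.0},{"dx":-0.0387,"dy":-0.0082,"dz":-0.0018,"rx":0,"ry":0,"rz":0,"hand":0.0},{"dx":-0.0387,"dy":-0.0082,"dz":-0.0018,"rx":0,"ry":0,"rz":0,"hand":0.0},{"dx":-0.0387,"dy":-0.0082,"dz":-0.0018,"rx":0,"ry":0,"rz":0,"hand":0.0},{"dx":-0.0287,"dy":-0.0062,"dz":-0.0018,"rx":0,"ry":0,"rz":0,"hand":0.0},{"dx":-0.019,"dy":-0.006,"dz":0,"rx":0,"ry":0,"rz":-6.2,"hand":0.0},{"dx":0,"dy":0,"dz":0,"rx":0,"ry":0,"rz":0,"hand":0.0},{"dx":0,"dy":0,"dz":0,"rx":0,"ry":0,"rz":0,"hand":0.0}]'
python3 - <<'E'
from h import *
plan(.4842,-.164,.260,30.5)
S=manip.get_image("side");T=manip.get_image("top")
f=lambda d,x,y:cv2.resize(d["frame"][y:y+100,x:x+100,::-1],(400,400),interpolation=cv2.INTER_CUBIC)
cv2.imwrite("pics/c4.png",np.hstack([f(S,290,100),f(T,300,180)]))
E
```

```text
clock: 6.02
position: [0.486, -0.1653, 0.2571]
ee_rot: [-0.001, 0.498, 0.867, 0.0]
contact_force: [-0.4, 0.5, -0.6]
width: 0.0149
gripper_force: 78.6
clock 6.02 pos [ 0.486  -0.1653  0.2571] yaw 30.32 shift [ 0.002  -0.0009 -0.0029] rz -0.18 tilt [-0.04 -0.11  0.  ] q6 -0.99 F [-0.4  0.5 -0.6] M [ 0.024  0.098 -0.004] w 0.0149 g 78.6
```

View pics/c4.png

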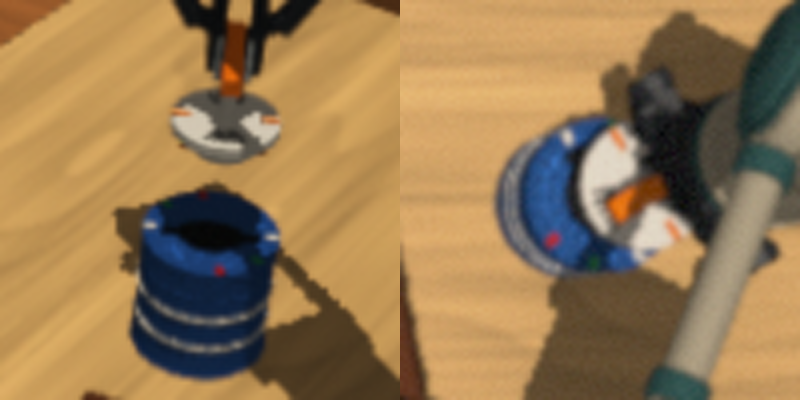

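Both orange disc stripes show in both views (top crop (617,137) and (672,232); side crop (180,113) and (268,121)). I use them to measure the held lid against the mouth.

```bash
cat > lid.py <<'E'
from h import *
np.set_printoptions(precision=4,suppress=True)
def lid(sb=(325,118,365,140),tb=(345,205,376,245)):
    S=manip.get_image("side");T=manip.get_image("top")
    O=((3,90,120),(18,255,255))
    # stripes are the blobs other than the bar; the bar's is the biggest
    s=ublobs(S,*O,sb,.8);t=ublobs(T,*O,tb,.8)
    for n,b in(("s",s),("t",t)): print(n,[(round(x[0],1),x[1].round(1)) for x in b])
    return S,T,s,t
E
python3 - <<'E'
from lid import *
S,T,s,t=lid()
E
```

```text
s [(np.float64(510.4), array([343.5, 127. ]))]
t [(np.float64(64.4), array([369.6, 241.3])), (np.float64(59.6), array([355.1, 230.6])), (np.float64(24.6), array([347.6, 206.4])), (np.float64(14.0), array([353.6, 214.1])), (np.float64(5.4), array([360.9, 230.6]))]
```

Wood hue leaks in; I'll tighten the saturation and the boxes.

Run:
```python
from lid import *
S=manip.get_image("side");T=manip.get_image("top")
O=((2,140,120),(15,255,255))
sb=[ublobs(S,*O,b,.3) for b in((330,123,342,134),(350,125,362,136))]
tb=[ublobs(T,*O,b,.3) for b in((349,209,358,220),(364,231,373,244))]
for x in sb+tb: print([(round(y[0],1),y[1].round(2)) for y in x])
a,b=[tri(S,sb[i][0][1],T,tb[i][0][1]) for i in(0,1)]
c=(a[0]+b[0])/2;d=a[0]-b[0]
print(a,b,"centre",c,"dist",np.linalg.norm(d),"yaw",np.degrees(np.arctan2(d[1],d[0])))
pt=[plane(T,x[0][1],c[2]) for x in tb];print("top only",(pt[0]+pt[1])/2)
s=manip.get_state();print(s["position"],"offs",c-s["position"])
```

```text
[(np.float64(2.3), array([334.5 , 127.86]))]
[(np.float64(2.2), array([356.96, 129.74]))]
[(np.float64(2.8), array([353.46, 214.02]))]
[(np.float64(2.9), array([367.75, 237.52]))]
(array([ 0.5155, -0.1461,  0.2206]), np.float64(0.0024935990557513406)) (array([ 0.4556, -0.1806,  0.2219]), np.float64(0.004907201573634982)) centre [ 0.4855 -0.1633  0.2212] dist 0.06920411962317642 yaw 29.956327071316554
top only [ 0.484  -0.1644  0.2212]
[ 0.4853 -0.1631  0.2584] offs [ 0.0002 -0.0002 -0.0372]
```

The lid axis matches the TCP to within 1 mm, and the stripe spacing (69 mm) and height (disc top at 0.221) check out. Now I descend to just above the mouth.

```bash
python3 -m pendant '[{"dx":0,"dy":-0.0005,"dz":0.02,"rx":0,"ry":0,"rz":-0.3,"hand":0.0},{"dx":0,"dy":0,"dz":0.025,"rx":0,"ry":0,"rz":0,"hand":0.0},{"dx":0,"dy":0,"dz":0.025,"rx":0,"ry":0,"rz":0,"hand":0.0},{"dx":0,"dy":0,"dz":0.008,"rx":0,"ry":0,"rz":0,"hand":0.0},{"dx":0,"dy":0,"dz":0,"rx":0,"ry":0,"rz":0,"hand":0.0},{"dx":0,"dy":0,"dz":0,"rx":0,"ry":0,"rz":0,"hand":0.0},{"dx":0,"dy":0,"dz":0,"rx":0,"ry":0,"rz":0,"hand":0.0}]' 
python3 -c "
from h import *
plan(.4848,-.1633,.1575,30.7)"
```

```text
clock: 6.9
position: [0.4861, -0.1647, 0.182]
ee_rot: [0.002, 0.494, 0.87, 0.0]
contact_force: [-0.3, -1.1, -2.2]
width: 0.0143
gripper_force: 78.6
clock 6.90 pos [ 0.4861 -0.1647  0.182 ] yaw 30.82 shift [ 0.002  -0.0004  0.0245] rz 0.12 tilt [0.1  0.16 0.  ] q6 -1.00 F [-0.3 -1.1 -2.2] M [-0.001  0.021  0.054] w 0.0143 g 78.6
```

```bash
cat > m.py <<'E'
from lid import *
O=((2,140,120),(15,255,255))
def meas(n=3,yaw=None):
    C=[];Y=[];P=[]
    for k in range(n):
        S=manip.get_image("side");T=manip.get_image("top");st=manip.get_state();P.append(st["position"])
        M=rot(st["ee_rot"]); y=np.degrees(np.arctan2(M[1,1],M[0,1]))if yaw is None else yaw
        v=np.array([np.cos(np.radians(y)),np.sin(np.radians(y)),0])*.0345
        c0=P[-1]-[0,0,.0372]; e=[]
        for s in(1,-1):
            q=[]
            for d in(S,T):
                u=proj(d,c0+s*v).round().astype(int); b=ublobs(d,*O,(u[0]-5,u[1]-5,u[0]+6,u[1]+6),.3)
                q.append(b[0][1] if b else np.array([np.nan]*2))
            e.append(tri(S,q[0],T,q[1])[0] if np.isfinite(q).all() else np.full(3,np.nan))
        C.append((e[0]+e[1])/2);d=e[0]-e[1];Y.append(np.degrees(np.arctan2(d[1],d[0])))
    print("lid",np.mean(C,0),"yaw",np.mean(Y),"dist",np.linalg.norm(d),"tcp",np.mean(P,0),"toolyaw %.2f"%y,"sd",np.std(P,0))
E
python3 -c "
from m import *
meas();plan(.4848,-.1633,.1575,30.7)"
```

```text
lid [nan nan nan] yaw nan dist nan tcp [ 0.4856 -0.1647  0.1816] toolyaw 30.80 sd [0.0003 0.0001 0.0004]
clock 7.20 pos [ 0.4852 -0.1646  0.1811] yaw 30.80 shift [0.0014 0.0003 0.0236] rz 0.10 tilt [0.04 0.07 0.  ] q6 -1.00 F [-0.3  0.2 -1.6] M [-0.025 -0.028  0.002] w 0.0144 g 78.6
```

```bash
python3 -m pendant '[{"dx":0.0007,"dy":-0.0003,"dz":0.006,"rx":0,"ry":0,"rz":0,"hand":0.0},{"dx":0,"dy":0,"dz":0.004,"rx":0,"ry":0,"rz":0,"hand":0.0},{"dx":0,"dy":0,"dz":0.003,"rx":0,"ry":0,"rz":0,"hand":0.0},{"dx":0,"dy":0,"dz":0,"rx":0,"ry":0,"rz":0,"hand":0.0},{"dx":0,"dy":0,"dz":0,"rx":0,"ry":0,"rz":0,"hand":0.0}]' 
python3 -c "
from h import *
plan(.4848,-.1633,.1575,30.7)"
```

```text
clock: 7.62
position: [0.484, -0.1639, 0.1669]
ee_rot: [-0.0, 0.494, 0.869, -0.0]
contact_force: [0.4, 0.3, -1.4]
width: 0.0146
gripper_force: 78.7
clock 7.62 pos [ 0.484  -0.1639  0.1669] yaw 30.80 shift [0.0001 0.0009 0.0094] rz 0.10 tilt [-0.03 -0.04  0.  ] q6 -1.00 F [ 0.4  0.3 -1.4] M [-0.042 -0.035 -0.001] w 0.0146 g 78.7
```

The lugs are about 8 mm into the notches with no contact force. I continue to the seat.

```bash
python3 -m pendant '[{"dx":0,"dy":0,"dz":0.004,"rx":0,"ry":0,"rz":0,"hand":0.0},{"dx":0,"dy":0,"dz":0.003,"rx":0,"ry":0,"rz":0,"hand":0.0},{"dx":0,"dy":0,"dz":0.0025,"rx":0,"ry":0,"rz":0,"hand":0.0},{"dx":0,"dy":0,"dz":0,"rx":0,"ry":0,"rz":0,"hand":0.0},{"dx":0,"dy":0,"dz":0,"rx":0,"ry":0,"rz":0,"hand":0.0}]' 
python3 -c "
from h import *
plan(.4848,-.1633,.1575,30.7)"
```

```text
clock: 8.03
position: [0.4842, -0.1639, 0.1582]
ee_rot: [0.0, 0.494, 0.87, -0.0]
contact_force: [-1.6, 0.3, 0.8]
width: 0.0139
gripper_force: 79.2
clock 8.03 pos [ 0.4842 -0.1639  0.1582] yaw 30.80 shift [0.0003 0.0008 0.0007] rz 0.10 tilt [-0.    0.01  0.  ] q6 -1.00 F [-1.6  0.3  0.8] M [ 0.086  0.231 -0.005] w 0.0139 g 79.2
```

```bash
python3 -m pendant '[{"dx":0,"dy":0,"dz":0.001,"rx":0,"ry":0,"rz":0,"hand":0.0},{"dx":0,"dy":0,"dz":0.001,"rx":0,"ry":0,"rz":0,"hand":0.0},{"dx":0,"dy":0,"dz":0,"rx":0,"ry":0,"rz":0,"hand":0.0},{"dx":0,"dy":0,"dz":0,"rx":0,"ry":0,"rz":0,"hand":0.0}]' 
python3 -c "
from h import *
plan(.4848,-.1633,.1575,30.7)"
```

```text
clock: 8.37
position: [0.4842, -0.164, 0.1581]
ee_rot: [0.001, 0.494, 0.87, -0.0]
contact_force: [-4.4, 1.3, 13.7]
width: 0.0145
gripper_force: 80.8
clock 8.37 pos [ 0.4842 -0.164   0.1581] yaw 30.81 shift [0.0003 0.0009 0.0006] rz 0.11 tilt [0.02 0.07 0.  ] q6 -1.00 F [-4.4  1.3 13.7] M [ 0.334  0.73  -0.046] w 0.0145 g 80.8
```

Seated: z 0.158, with a 14 N reaction. I ease the push slightly and twist clockwise in two stages.

```bash
python3 -m pendant '[{"dx":0,"dy":0,"dz":-0.001,"rx":0,"ry":0,"rz":2,"hand":0.0},{"dx":0,"dy":0,"dz":0,"rx":0,"ry":0,"rz":4,"hand":0.0},{"dx":0,"dy":0,"dz":0,"rx":0,"ry":0,"rz":4,"hand":0.0},{"dx":0,"dy":0,"dz":0,"rx":0,"ry":0,"rz":4,"hand":0.0},{"dx":0,"dy":0,"dz":0,"rx":0,"ry":0,"rz":4,"hand":0.0},{"dx":0,"dy":0,"dz":0,"rx":0,"ry":0,"rz":4,"hand":0.0},{"dx":0,"dy":0,"dz":0,"rx":0,"ry":0,"rz":4,"hand":0.0},{"dx":0,"dy":0,"dz":0,"rx":0,"ry":0,"rz":4,"hand":0.0},{"dx":0,"dy":0,"dz":0,"rx":0,"ry":0,"rz":0,"hand":0.0},{"dx":0,"dy":0,"dz":0,"rx":0,"ry":0,"rz":0,"hand":0.0}]' 110
python3 - <<'E'
from m import *
plan(.4848,-.1633,.1575,-14)
S=manip.get_image("side");T=manip.get_image("top")
f=lambda d,x,y:cv2.resize(d["frame"][y:y+66,x:x+66,::-1],(400,400),interpolation=cv2.INTER_CUBIC)
cv2.imwrite("pics/c5.png",np.hstack([f(S,308,130),f(T,315,195)]))
E
```

```text
clock: 9.2
position: [0.4856, -0.163, 0.1583]
ee_rot: [0.001, 0.702, 0.712, 0.002]
contact_force: [0.9, 5.0, 8.8]
width: 0.0138
gripper_force: 108.4
clock 9.20 pos [ 0.4856 -0.163   0.1583] yaw 0.78 shift [-0.0003 -0.0008  0.0008] rz 14.78 tilt [ 0.2  -0.07  0.  ] q6 -0.48 F [0.9 5.  8.8] M [0.653 0.017 0.06 ] w 0.0138 g 108.4
```

View pics/c5.png

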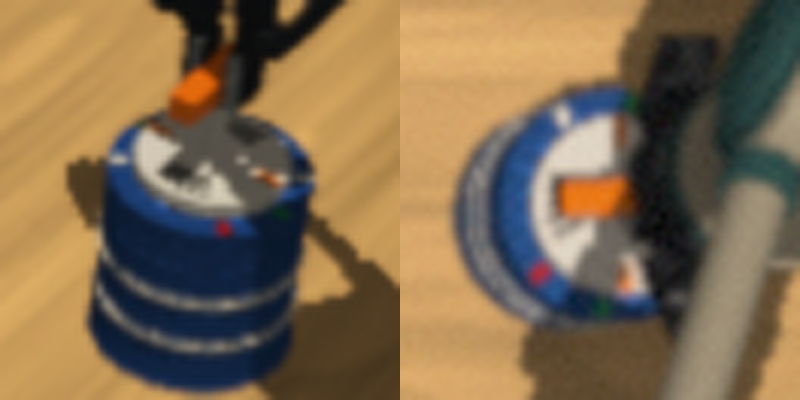

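The lid sits flush and its stripes have turned with the grip (side crop (158,128) and (268,178); top crop (625,130) and (628,280)). They are still short of the green marks at side (283,212) and top (602,307). Finishing the twist.

```bash
python3 -m pendant '[{"dx":0,"dy":0,"dz":0,"rx":0,"ry":0,"rz":4,"hand":0.0},{"dx":0,"dy":0,"dz":0,"rx":0,"ry":0,"rz":4,"hand":0.0},{"dx":0,"dy":0,"dz":0,"rx":0,"ry":0,"rz":4,"hand":0.0},{"dx":0,"dy":0,"dz":0,"rx":0,"ry":0,"rz":2,"hand":0.0},{"dx":0,"dy":0,"dz":0,"rx":0,"ry":0,"rz":0,"hand":0.0},{"dx":0,"dy":0,"dz":0,"rx":0,"ry":0,"rz":0,"hand":0.0},{"dx":0,"dy":0,"dz":0,"rx":0,"ry":0,"rz":0,"hand":0.0}]'
python3 - <<'E'
from m import *
plan(.4848,-.1633,.1575,-14)
S=manip.get_image("side");T=manip.get_image("top")
O=((0,110,60),(17,255,255))
for d,b in((S,(326,143,370,172)),(T,(335,205,375,252))):
    for x in ublobs(d,*O,b,.5): print("s" if d is S else "t",round(x[0],1),x[1].round(2),plane(d,x[1],.12)[:2])
f=lambda d,x,y:cv2.resize(d["frame"][y:y+50,x:x+50,::-1],(400,400),interpolation=cv2.INTER_CUBIC)
cv2.imwrite("pics/c6.png",np.hstack([f(S,318,135),f(T,325,200)]))
E
```

```text
clock: 9.88
position: [0.4861, -0.1631, 0.1583]
ee_rot: [0.001, 0.784, 0.621, 0.002]
contact_force: [1.8, 4.5, 7.3]
width: 0.0139
gripper_force: 108.3
clock 9.88 pos [ 0.4861 -0.1631  0.1583] yaw -13.19 shift [-0.0005 -0.0012  0.0008] rz 0.81 tilt [ 0.24 -0.12  0.  ] q6 -0.23 F [1.8 4.5 7.3] M [ 0.6   -0.192  0.158] w 0.0139 g 108.3
s 69.2 [337.33 145.7 ] [ 0.527  -0.1941]
s 65.1 [358.17 161.18] [ 0.4314 -0.1678]
s 6.2 [350.07 160.1 ] [ 0.454 -0.156]
s 3.2 [327.97 143.23] [ 0.5584 -0.1857]
s 3.1 [326.86 151.13] [ 0.5369 -0.1476]
s 2.6 [368.26 161.41] [ 0.4062 -0.1873]
s 1.8 [368.83 153.96] [ 0.4241 -0.222 ]
s 0.9 [366.56 165.38] [ 0.4003 -0.1666]
s 0.6 [362.86 152.79] [ 0.4422 -0.2149]
t 115.6 [344.99 207.16] [ 0.5432 -0.1488]
t 82.7 [346.92 224.84] [ 0.493  -0.1528]
t 43.3 [346.25 250.4 ] [ 0.4212 -0.149 ]
t 8.9 [353.85 216.42] [ 0.5168 -0.1734]
t 6.9 [348.84 240.01] [ 0.4503 -0.1571]
t 6.9 [373.75 249.34] [ 0.4233 -0.2278]
t 0.5 [374.25 244.94] [ 0.4357 -0.2297]
```

View pics/c6.png

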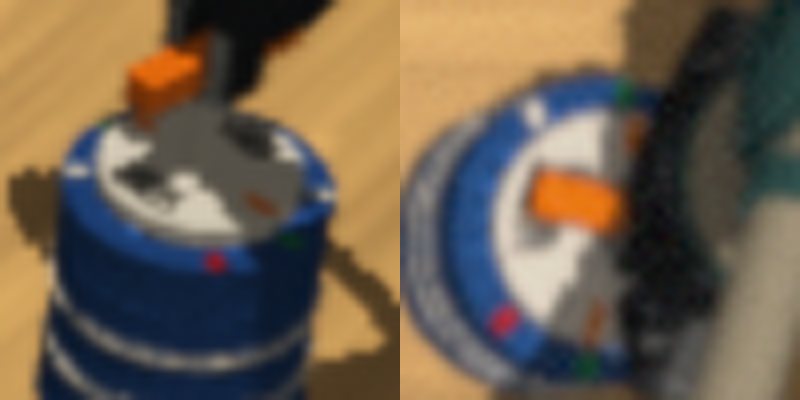

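The disc is flush, and the stripes (top crop (635,130) and (595,322)) are just past the green marks. That is a lid yaw of -13.8°, or 0.77 rad of turn. With the 0.08 rad lag that puts the collar at about 0.70, and the measured moment of 0.16 N m agrees with the spring. Handing in with the grip held.

```bash
python3 -c "
from rig import manip
print(manip.sign_off())"
```

```text
the job is handed in; nothing more can be done
None
```

I handed the job in at about 10 s: the white lid is seated flush in the blue canister, twisted clockwise to about the green mark (lid 0.77 rad, collar estimated at 0.70), and still held by the gripper at about 108 N.

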